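# Park the sectioning saw's arm after a cut

### The job

The cut is done: press the saw's red stop button fully down and let it go, then with the fingertips push the saw's counterweighted arm steadily up past its balance point, so that it swings over onto its rear stop and stays raised by itself. Do not take the arm between the fingers or fling it, do not press the green start button, do not touch the blade or the specimen, and leave everything else on the bench where it is.

Things in the scene. Friction and masses are not known exactly. Their poses are not given: they have to be found in the camera images.
- saw: Light grey bench-top sectioning saw, fixed; base 300 x 230 mm, 35 mm high. Origin: centre of its underside; x from its front (robot side) to its rear, y left. In its frame (mm): dark console x -145 to -60, y 1 to 111, top z 85; motor housing x -10 to 145, y 30 to 106, top z 133; black tray x -33 to 97, y -78 to 18, rim z 72; pivot cheeks x 107 to 143, y -82 to -28, top z 168.
- stop_button (a joint): Red stop button, on the left of the console: 0 = released, 0.005 = fully down (m). Sprung: about 1.2 N starts it and 4 N holds it fully down, it comes back by itself.
- stop_button_top (a point): Centre of the top face of the red stop button (cap 22 mm across, in a black collar 38 mm across whose top is 9 mm lower); presses straight down by 5 mm. In the saw's frame (-120, 86, 106) mm.
- start_button (a joint): Green start button, same size and travel, on the console 52 mm to the right of the red one: 0 = released, 0.005 = fully down (m). Must not be pressed.
- start_button_top (a point): Centre of the top face of the green start button, in the saw's frame (-120, 34, 106) mm.
- cut_arm (a joint): Angle of the saw's arm (rad): 0 = level, pointing at the robot, resting on its lower stop (start); grows as its front end rises and swings back. Balance point about 0.85: below it the arm falls back, above it it swings over by itself, slowed by a damper, and rests at 1.5 (nearly upright) on its rear stop. 1 to 3 N upwards at the handle start it.
- handle (a point): Middle of the arm's handle: blue round cross bar, 14 mm thick, 90 mm long (along the saw's y), at the arm's front end, 215 mm from the pivot, 155 mm high when level; below it all is open down to the base (35 mm). The point turns with the arm: x along the beam towards the pivot, y along the bar, z the arm's upper side.
- pivot (a point): Middle of the arm's pivot axis (along the saw's y), at (125, -55, 155) mm in the saw's frame. The aluminium beam, 22 mm wide, 20 mm high, runs straight from here to the handle; it carries a brass weight (34 mm across) on top 150 mm in front of the pivot and a steel counterweight (50 mm across) on a rod leaning up and back from the pivot.
- blade: Thin steel cutting disc, 100 mm across and 1.6 mm thick, upright in the saw's x-z plane; origin at its centre, (30, -28, 92) mm in the saw's frame. Not to be touched.
- specimen: Small tan resin rod, 14 mm across and 9 mm long, in a steel chuck (30 x 12 x 34 mm) on the left side of the beam, 95 mm in front of the pivot. Its origin is its chuck end. Not to be touched.
- fluid_bottle: White bottle with a red cap, 60 mm across, 165 mm high, standing on the bench; origin centre of its underside. Leave alone.
- dish: Clear dish 90 mm across, 14 mm high, with cut sections in it; origin centre of its underside. Leave alone.
- slide_box: Blue slide box 99 x 84 x 37 mm; origin centre of its underside. Leave alone.
- dressing_stick: White dressing stick 75 x 13 x 13 mm lying on the bench; origin centre of its underside. Leave alone.
- spare_weight: Brass weight 34 mm across, 20 mm high, standing on the saw's base at its front right corner; origin centre of its underside. Leave alone.
- wrench: Steel wrench 130 mm long lying on the bench in front of the saw; origin under the middle of its length. Leave alone.
- puck: Dark resin puck 30 mm across, 20 mm high, on the bench; origin centre of its underside. Leave alone.

How it is judged:
On the way, in this order (a step that is already met when the one before it is completed fails the run):
1. the red stop button is pressed fully down while the arm still lies level (value of joint stop_button above 0.004 m and value of joint cut_arm below 0.12 rad), for 0.05 s.
2. the red stop button is let go again, the arm still level (value of joint stop_button below 0.001 m and value of joint cut_arm below 0.12 rad), for 0.05 s.
3. the arm has swung over onto its rear stop (value of joint cut_arm above 1.4 rad), for 0.2 s.
At the end, for the whole second after the job is handed in: The arm rests by itself on its rear stop (above 1.4 rad, slower than 0.05 rad/s), both buttons are up (within 1 mm), and every loose thing is within 20 mm of where it was (value of joint cut_arm above 1.4 rad and velocity of joint cut_arm between -0.05 and 0.05 rad/s and value of joint each of stop_button, start_button below 0.001 m and distance of each of fluid_bottle, dish, slide_box, dressing_stick, spare_weight, wrench, puck from where it was at the start of the episode below 0.02 m); the robot touches nothing.
It fails at once if the green start button is pressed (over 2 mm) (value of joint start_button above 0.002 m).
It fails at once if the robot touches the blade or the specimen (over 1 N) (contact force between any of the fingers, the arm and blade above 1 N or contact force between any of the fingers, the arm and specimen above 1 N).
It fails at once if the arm is flung (faster than 3.5 rad/s) (velocity of joint cut_arm above 3.5 rad/s).
It fails at once if the arm's handle or beam is taken between the fingers ((x of the grasp point in the frame of handle between -0.008 and 0.008 m and y of the grasp point in the frame of handle between -0.045 and 0.045 m and z of the grasp point in the frame of handle between -0.008 and 0.008 m) or (x of the grasp point in the frame of handle between 0.008 and 0.19 m and y of the grasp point in the frame of handle between -0.01 and 0.01 m and z of the grasp point in the frame of handle between -0.009 and 0.009 m)).
It fails at once if a loose thing on the bench or the saw is moved (over 20 mm) or lifted (distance of any of fluid_bottle, dish, slide_box, dressing_stick, spare_weight, wrench, puck from where it was at the start of the episode above 0.02 m).
It also fails if it takes over 51 s, if anything falls off the work surface, if the arm or the gripper's body presses on something with over 40 N, if the wrist force passes 120 N, or if a joint passes its speed limit or range.

### The arm

A 6-joint arm with a two-finger parallel gripper is mounted at the origin on the work surface. World frame = base frame: x ahead of the robot, y to its left, z up, the work surface at z = 0. Lengths are in m, angles in rad, forces in N, time in s.
With the tool pointing down it reaches from about 0.275 to 0.825 m from the base axis. Payload 4.9 kg.
Tool frame: the origin (TCP) lies on the centre line of the jaws, within the pads' length; the fingertips stand 17 mm ahead of it and the grasp point (between the pads) lies 2 mm behind it (manip.nose_length is the distance from the TCP to the fingertips, in m); z points along the fingers, y is the line along which they close (so a half turn about z gives the same grasp; the last joint's range is limited). The gripper opens to 85 mm and grips with 20 to 120 N. Pads are 22 mm wide; open, the fingers measure 114 mm over their backs; the gripper's body (76 mm by 85 mm) begins 54 mm behind the grasp point. The pads swing forward as they close: fully open they stand 13 mm farther back than shut.
Start: joints at [-1.267, 0.326, -0.193, 1.052, 0, 1.437], TCP at [0.233, -0.498, 0.248] pointing down, gripper open.
Joint ranges: [-2.65, 2.65], [-0.97, 1.79], [-1.3, 1.35], [-1.93, 2.1], [-1.47, 1.37], [-3.14, 3.14]. Speed limits (rad/s): [2.57, 2.57, 3.14, 3.14, 3.14, 3.14].

### API

Orientations are given as a unit quaternion [w, x, y, z].
In Python, from cell import manip, grab_frame gives the robot as it stands.
- The arm moves only by the shell command python3 -m crank 'ROWS'. ROWS is a JSON object of lists of equal length, an entry for each row: "gripper": the gripper's target within -1 to 1 (fully open at 1, half-way at 0, shut at -1); "offset": the shift along the tool's x, y, z normalised to -1 to 1, where 1 is 0.02 m, a list of three; "twist": the turn about the tool's z normalised to -1 to 1, where 1 is 5 degrees. A call has 1 to 10 rows; each row shifts and turns the commanded pose from where the row before left it, along the tool's axes as they then stand; what a row does not reach is not made up. A row lasts 1/12 s, in which the tool goes at most 41.7 mm and 7.16 degrees, less where a joint would pass 70% of its speed; a pose out of reach is approached as far as the arm can. A call with a number of a shift or a turn outside -1 to 1 is refused whole. A call with a gripper value outside its range is refused whole. The fingers move at their own pace and stop on an object; the grip force is fixed at half the most. Time passes only in rows, so rows that do not move let the fingers close. It gives the time, the measured TCP pose, the force, the opening and the grip force at its end, in the units of the state.
- manip.sense(): the state, without advancing time (a new reading comes with each control period).
- grab_frame(name): name is "side" or "top" or "wrist"; returns a dict with "pixels" (480x640x3 uint8, red, green, blue), "intrinsics" (3x3 intrinsics, pixels), "rvec" (rotation vector, rad) and "tvec" (3), from world to camera coordinates, as OpenCV has them. Camera axes: x right, y down, z forward; pixel columns grow to the right and rows downward; lengths in m; the calibration is good to about 2 mm. A picture is of the moment at which its call begins. There is no depth.
- manip.job_done(): hands the job in; it is judged then, once.
The state is a dict: "time_s": time; "joint_pos": joint angles; "joint_vel": joint speeds; "joint_torque": joint torques, N m; "tool_pos": TCP position; "tool_rot": TCP orientation; "contact_force": force on the tool from outside, world axes, zero at the start; "moment": the same for the moment, N m; "width": finger opening in m; "grasp_force": force on a finger pad.
Only numpy, scipy, OpenCV 4.12 (cv2) and the standard library are available. Lean on these libraries where they do the work, as an engineer would, in place of code of your own. Each camera call takes 0.05 s, during which the arm holds its last target. There are 200 camera calls.

## Working session

There is one attempt and no reset: what is moved stays moved. The work goes in short steps, Python scripts to look and compute and a shell command to move; the robot and the scene stay as the last step left them, time stands still between calls to the robot, and variables do not carry over. Pictures are saved under pics/ and viewed, at most 10 in all, crops included, and the job is handed in when it is done.

```bash
mkdir -p pics
cat > h.py <<'E'
import numpy as np,cv2,json
from cell import manip,grab_frame
def shot(n,f):
    d=grab_frame(n); cv2.imwrite('pics/'+f+'.png',cv2.cvtColor(d['pixels'],cv2.COLOR_RGB2BGR))
    np.savez('pics/'+f+'.npz',**{k:np.array(d[k]) for k in d}); return d
E
python3 - <<'E'
from h import *
for n in('side','top'):
    d=shot(n,n+'0'); R=cv2.Rodrigues(np.array(d['rvec'],float))[0]; print(n,-R.T@np.array(d['tvec']).ravel(),np.array(d['intrinsics'])[0])
s=manip.sense();print(s['time_s'],s['tool_pos'],s['tool_rot'],s['width'],s['contact_force'])
E
```

```text
side [0.51314518 0.71389154 0.64081297] [512.4512626   0.        316.7386525]
top [0.46730158 0.02787841 1.3040511 ] [611.07815435   0.         323.3102231 ]
0.1 [ 0.23303489 -0.49764766  0.24758115] [-7.76773008e-04  9.76135824e-01  2.17159497e-01 -6.02629799e-05] 0.08507197141952827 [0.50223463 0.10671392 0.48284174]
```

View pics/top0.png

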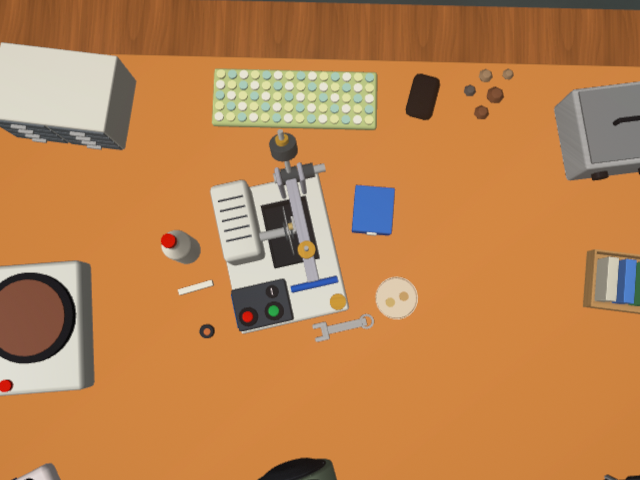

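View pics/side0.png

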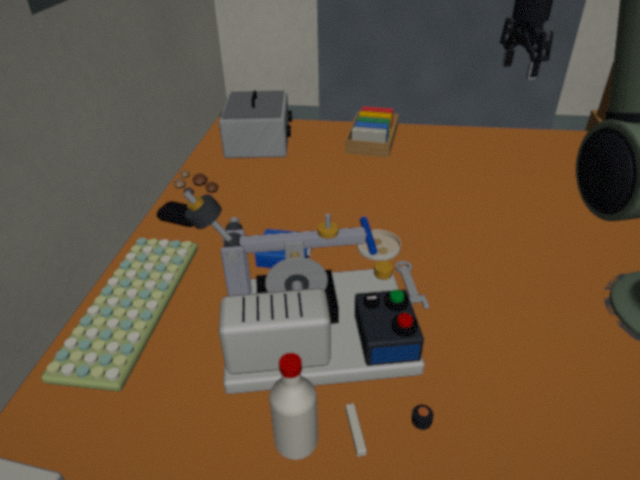

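The top view shows the saw with red button at about (247,317), green at (274,311), and handle from (292,289) to (337,280). The side view shows red at (404,320), green at (398,297), and the handle near (369,236). I'll enlarge both.

Run:
```python
import cv2,numpy as np
a=cv2.imread('pics/top0.png')[265:340,225:355]; b=cv2.imread('pics/side0.png')[210:385,345:445]
cv2.imwrite('pics/c1.png',cv2.resize(a,None,fx=6,fy=6,interpolation=cv2.INTER_CUBIC))
cv2.imwrite('pics/c2.png',cv2.resize(b,None,fx=3.4,fy=3.4,interpolation=cv2.INTER_CUBIC))
```

```text
(no output)
```

View pics/c1.png

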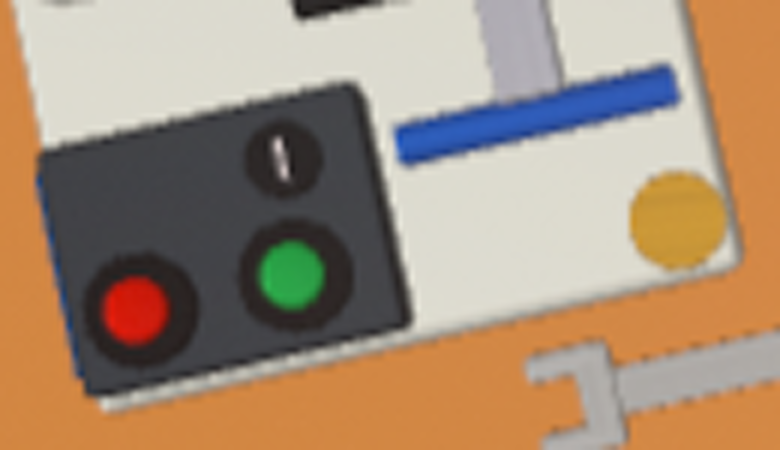

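View pics/c2.png

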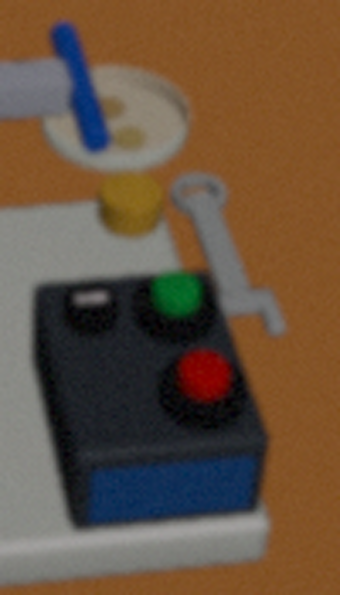

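Top crop: red cap (135,311), green (292,275), handle ends (402,146) and (676,85). Side crop: red top (205,372), green (177,290), handle ends (64,32) and (96,143). Next, fit the saw pose.

```bash
cat > fit.py <<'E'
from h import *
from scipy.optimize import least_squares
P=np.array([[-120,86,106],[-120,34,106],[-90,-10,155],[-90,-100,155]])/1e3
T=(np.array([[135,311],[292,275],[402,146],[676,85]])+.5)/6-.5+[225,265]
S=(np.array([[205,372],[177,290],[96,141],[64,33]])+.5)/3.4-.5+[345,210]
C=[np.load(f'pics/{n}0.npz') for n in('top','side')]
def W(p,X):
    c,s=np.cos(p[2]),np.sin(p[2]); return X@np.array([[c,-s,0],[s,c,0],[0,0,1]]).T+[p[0],p[1],0]
def pr(c,X): return cv2.projectPoints(X,c['rvec'].astype(float),c['tvec'].astype(float),c['intrinsics'],None)[0][:,0]
r=least_squares(lambda p:np.r_[(pr(C[0],W(p,P))-T).ravel(),(pr(C[1],W(p,P))-S).ravel()],[.5,.1,.2])
p=r.x
E
python3 - <<'E'
from fit import *
print(p,r.fun.round(1))
print(W(p,np.array([[-120,86,106],[-120,34,106],[-90,-55,155],[125,-55,155],[-130,-95,35]])/1e3).round(4))
from scipy.spatial.transform import Rotation as R
print(R.from_quat(np.roll(manip.sense()['tool_rot'],-1)).as_matrix().round(3))
E
```

```text
[0.61044933 0.11950937 0.24084875] [-0.5 -0.3 -0.5 -0.  -1.3  0.3 -0.2  0.2 -0.3 -1.5 -0.1 -1.7  0.5  0.7
 -0.1 -0.3]
[[ 0.4734  0.1744  0.106 ]
 [ 0.4858  0.1239  0.106 ]
 [ 0.5362  0.0446  0.155 ]
 [ 0.745   0.0959  0.155 ]
 [ 0.5069 -0.0038  0.035 ]]
[[ 0.906  0.424 -0.   ]
 [ 0.424 -0.906  0.001]
 [ 0.    -0.002 -1.   ]]
```

```bash
for i in 1 2 3; do python3 -m crank '{"gripper":[-1,-1,-1,-1,-1,-1,-1,-1,-1,-1],"offset":[[0,0,0],[0,0,0],[0,0,0],[0,0,0],[0,0,0],[0,0,0],[0,0,0],[0,0,0],[0,0,0],[0,0,0]],"twist":[-1,-1,-1,-1,-1,-1,-1,-1,-1,-1]}' ; done
python3 -m crank '{"gripper":[-1,-1,-1,-1,-1],"offset":[[0,0,0],[0,0,0],[0,0,0],[0,0,0],[0,0,0]],"twist":[-1,-1,-1,-0.74,0]}'
cat > rel.py <<'E'
from fit import *
from scipy.spatial.transform import Rotation as R
s=manip.sense();M=R.from_quat(np.roll(s['tool_rot'],-1)).as_matrix();t=np.array(s['tool_pos'])
q=W(p,np.array([[-120,86,106],[-107,-55,155]])/1e3)
print('t',s['time_s'],'tcp',t.round(4),'w',round(s['width'],4),'F',np.round(s['contact_force'],1),'saw',((t-[p[0],p[1],0])@np.array([[np.cos(p[2]),-np.sin(p[2]),0],[np.sin(p[2]),np.cos(p[2]),0],[0,0,1]])*1e3).round(1),'nose',manip.nose_length)
print('units tip->button / bar-front', ((q-t)@M/.02-[0,0,manip.nose_length/.02]).round(2),'yaw err deg',np.degrees(np.arctan2(-M[1,0],-M[0,0])-p[2]).round(2), 'tilt',M[:,2].round(3))
E
python3 rel.py
```

```text
time_s: 0.93
tool_pos: [0.2331, -0.4978, 0.2478]
tool_rot: [-0.0, 0.792, 0.611, 0.0]
contact_force: [-0.1, 0.7, 0.1]
width: 0.0
grasp_force: 0.0
time_s: 1.77
tool_pos: [0.2331, -0.4978, 0.2478]
tool_rot: [-0.0, 0.459, 0.888, 0.0]
contact_force: [0.1, 0.8, -0.5]
width: 0.0003
grasp_force: 0.0
time_s: 2.6
tool_pos: [0.2331, -0.4978, 0.2478]
tool_rot: [-0.0, 0.041, 0.999, 0.001]
contact_force: [-0.4, 0.5, 0.8]
width: 0.0
grasp_force: 0.0
time_s: 3.02
tool_pos: [0.2331, -0.4978, 0.2479]
tool_rot: [-0.0, -0.12, 0.993, 0.0]
contact_force: [0.9, -0.9, 0.3]
width: 0.0002
grasp_force: 0.0
t 3.0167 tcp [ 0.2331 -0.4978  0.2479] w 0.0002 F [ 0.9 -0.9  0.3] saw [-513.7 -509.5  247.9] nose 0.017
units tip->button / bar-front [[-19.71  29.75   6.27]
 [-20.35  22.71   3.81]] yaw err deg 0.04 tilt [-0.     0.001 -1.   ]
```

```bash
for i in 1 2 3; do python3 -m crank '{"gripper":[-1,-1,-1,-1,-1,-1,-1,-1,-1,-1],"offset":[[-0.657,0.99,0],[-0.657,0.99,0],[-0.657,0.99,0],[-0.657,0.99,0],[-0.657,0.99,0],[-0.657,0.99,0],[-0.657,0.99,0],[-0.657,0.99,0],[-0.657,0.99,0],[-0.657,0.99,0]],"twist":[0,0,0,0,0,0,0,0,0,0]}' >/dev/null; done
python3 -m crank '{"gripper":[-1,-1,-1,-1,-1,-1,-1,-1],"offset":[[0,0.05,0],[0,0,0],[0,0,1],[0,0,1],[0,0,1],[0,0,1],[0,0,0.8],[0,0,0]],"twist":[0,0,0,0,0,0,0,0]}' | head -2
python3 rel.py
python3 - <<'E'
from h import *
d=shot('side','s1'); im=cv2.imread('pics/s1.png')[130:400,300:480]
cv2.imwrite('pics/s1c.png',cv2.resize(im,None,fx=2.2,fy=2.2,interpolation=cv2.INTER_CUBIC))
E
```

```text
time_s: 6.18
tool_pos: [0.4715, 0.1721, 0.1493]
t 6.1833 tcp [0.4715 0.1721 0.1493] w 0.0002 F [-1.  -0.5 -0.1] saw [-122.4   84.2  149.3] nose 0.017
units tip->button / bar-front [[-0.13  0.09  1.31]
 [-0.79 -6.96 -1.14]] yaw err deg -0.14 tilt [-0.006 -0.002 -1.   ]
```

View pics/s1c.png

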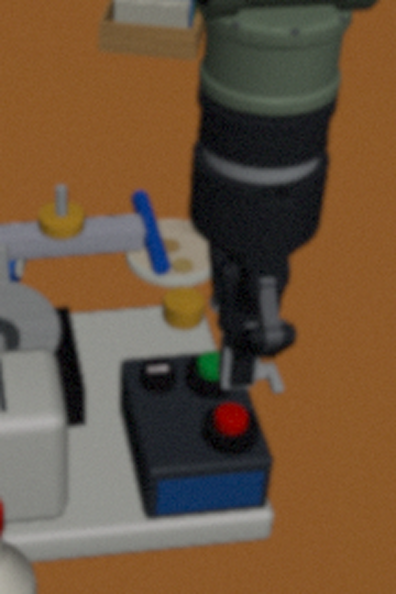

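The closed tips (crop 238,388) hang directly above the red cap (231,415), clear of the green one. Now pressing.

```bash
python3 -m crank '{"gripper":[-1,-1,-1,-1,-1,-1,-1],"offset":[[-0.12,0.08,0.6],[0,0,0.5],[0,0,0.15],[0,0,0.1],[0,0,0.1],[0,0,0.1],[0,0,0]],"twist":[0,0,0,0,0,0,0]}'; python3 rel.py
```

```text
time_s: 6.82
tool_pos: [0.4764, 0.1757, 0.1215]
tool_rot: [0.0, -0.12, 0.993, -0.0]
contact_force: [-0.7, -0.6, 2.2]
width: 0.0
grasp_force: 0.9
t 6.8167 tcp [0.4764 0.1757 0.1215] w 0.0 F [-0.7 -0.6  2.2] saw [-116.8   86.5  121.5] nose 0.017
units tip->button / bar-front [[ 0.16 -0.03 -0.07]
 [-0.49 -7.08 -2.52]] yaw err deg -0.02 tilt [ 0.001 -0.    -1.   ]
```

```bash
python3 -m crank '{"gripper":[-1,-1,-1,-1],"offset":[[0.1,0,0.1],[0,0,0.1],[0,0,0],[0,0,0]],"twist":[0,0,0,0]}'
```

```text
time_s: 7.15
tool_pos: [0.4754, 0.1755, 0.118]
tool_rot: [0.001, -0.12, 0.993, 0.0]
contact_force: [1.7, 0.3, 4.2]
width: 0.0
grasp_force: 2.5
```

```bash
python3 -m crank '{"gripper":[-1,-1,-1,-1],"offset":[[0,0,0.08],[0,0,0.07],[0,0,0],[0,0,0]],"twist":[0,0,0,0]}'
```

```text
time_s: 7.48
tool_pos: [0.4756, 0.1756, 0.1175]
tool_rot: [0.002, -0.12, 0.993, 0.0]
contact_force: [-5.3, -2.7, 27.7]
width: -0.0001
grasp_force: 14.1
```

The force jumped to 28 N, so the button is at its stop. Releasing it, then going to the front of the handle.

```bash
python3 -m crank '{"gripper":[-1,-1,-1,-1,-1,-1,-1],"offset":[[0,0,-0.5],[0,0,-1],[0,0,-1],[0,0,-1],[0.3,0,-1],[0.3,0,0],[0,0,0]],"twist":[0,0,0,0,0,0,0]}' |head -4
python3 -m crank '{"gripper":[-1,-1,-1,-1,-1,-1,-1,-1,-1],"offset":[[0,-1,0],[0,-1,0],[0,-1,0],[0,-1,0],[0,-1,0],[0,-1,0],[0,-1,0],[0,0,0],[0,0,0]],"twist":[0,0,0,0,0,0,0,0,0]}' |head -4
python3 rel.py
```

```text
time_s: 8.07
tool_pos: [0.4617, 0.1724, 0.2046]
tool_rot: [-0.0, -0.12, 0.993, 0.0]
contact_force: [-0.0, 0.7, -0.0]
time_s: 8.82
tool_pos: [0.4951, 0.0359, 0.2028]
tool_rot: [-0.001, -0.119, 0.993, 0.0]
contact_force: [-0.3, -0.1, -0.0]
t 8.8167 tcp [0.4951 0.0359 0.2028] w -0.0003 F [-0.3 -0.1 -0. ] saw [-131.9  -53.7  202.8] nose 0.017
units tip->button / bar-front [[-0.59  6.98  4.  ]
 [-1.25 -0.06  1.54]] yaw err deg -0.13 tilt [-0.003  0.001 -1.   ]
```

```bash
python3 -m crank '{"gripper":[-1,-1,-1,-1,-1,-1,-1,-1],"offset":[[0,0,1],[0,0,1],[0,0,1],[0,0,0],[-0.5,0,0],[-0.3,0,0],[0,0,0],[0,0,0]],"twist":[0,0,0,0,0,0,0,0]}' |head -4
python3 rel.py
python3 - <<'E'
from h import *
d=shot('side','s2'); im=cv2.imread('pics/s2.png')[130:400,240:480]
cv2.imwrite('pics/s2c.png',cv2.resize(im,None,fx=2.2,fy=2.2,interpolation=cv2.INTER_CUBIC))
E
```

```text
time_s: 9.48
tool_pos: [0.513, 0.0406, 0.1454]
tool_rot: [0.001, -0.12, 0.993, -0.0]
contact_force: [-0.0, -0.2, 0.3]
t 9.4833 tcp [0.513  0.0406 0.1454] w 0.0001 F [-0.  -0.2  0.3] saw [-113.5  -53.4  145.4] nose 0.017
units tip->button / bar-front [[ 0.33  6.97  1.11]
 [-0.32 -0.08 -1.33]] yaw err deg 0.02 tilt [ 0.002 -0.    -1.   ]
```

View pics/s2c.png

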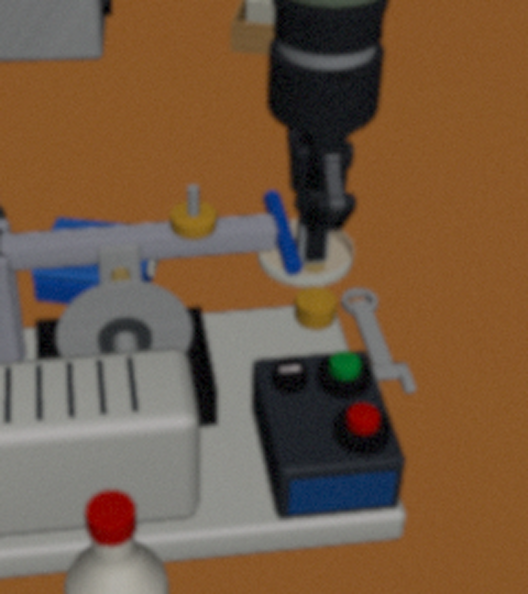

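The tips (crop 316,255) stand just in front of the middle of the blue bar; arm level, both buttons up. Easing into contact.

```bash
python3 -m crank '{"gripper":[-1,-1,-1,-1,-1],"offset":[[-0.2,0,0],[-0.1,0,0],[-0.1,0,0],[0,0,0],[0,0,0]],"twist":[0,0,0,0,0]}'; python3 rel.py
```

```text
time_s: 9.95
tool_pos: [0.518, 0.0418, 0.1443]
tool_rot: [-0.001, -0.12, 0.993, -0.0]
contact_force: [-5.6, -1.2, 4.6]
width: 0.0001
grasp_force: 2.7
t 9.95 tcp [0.518  0.0418 0.1443] w 0.0001 F [-5.6 -1.2  4.6] saw [-108.3  -53.4  144.3] nose 0.017
units tip->button / bar-front [[ 0.58  6.97  1.06]
 [-0.07 -0.08 -1.39]] yaw err deg -0.03 tilt [-0.003 -0.001 -1.   ]
```

```bash
python3 -m crank '{"gripper":[-1,-1,-1,-1,-1,-1],"offset":[[-0.08,0,0],[0,0,-0.15],[0,0,-0.2],[-0.02,0,-0.25],[-0.02,0,-0.25],[0,0,0]],"twist":[0,0,0,0,0,0]}'; python3 rel.py
```

```text
time_s: 10.45
tool_pos: [0.5185, 0.042, 0.1607]
tool_rot: [-0.003, -0.12, 0.993, -0.001]
contact_force: [-7.7, -2.2, -0.6]
width: -0.0001
grasp_force: 3.7
t 10.45 tcp [0.5185 0.042  0.1607] w -0.0001 F [-7.7 -2.2 -0.6] saw [-107.8  -53.3  160.7] nose 0.017
units tip->button / bar-front [[ 0.6   6.97  1.89]
 [-0.04 -0.08 -0.57]] yaw err deg -0.05 tilt [-0.006 -0.002 -1.   ]
```

Run:
```python
from h import *
d=shot('side','s3'); im=cv2.imread('pics/s3.png')[130:400,240:480]
cv2.imwrite('pics/s3c.png',cv2.resize(im,None,fx=2.2,fy=2.2,interpolation=cv2.INTER_CUBIC))
```

```text
(no output)
```

View pics/s3c.png

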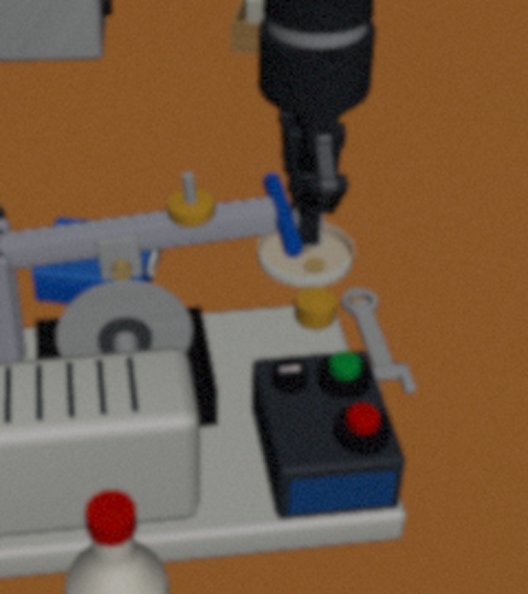

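The bar has risen with the tips (crop 283,215; was 283,230) without slipping. Continuing along the arc.

```bash
python3 -m crank '{"gripper":[-1,-1,-1,-1,-1],"offset":[[-0.02,0,-0.2],[-0.02,0,-0.2],[-0.03,0,-0.2],[-0.03,0,-0.2],[-0.03,0,-0.2]],"twist":[0,0,0,0,0]}' | sed -n '2p;4p'; python3 -m crank '{"gripper":[-1,-1,-1,-1,-1],"offset":[[-0.03,0,-0.2],[-0.04,0,-0.2],[-0.045,0,-0.2],[-0.05,0,-0.2],[-0.05,0,-0.2]],"twist":[0,0,0,0,0]}'| sed -n '2p;4p'; python3 rel.py
```

```text
tool_pos: [0.5206, 0.0426, 0.18]
contact_force: [-7.2, -3.5, -0.5]
tool_pos: [0.5247, 0.0436, 0.2001]
contact_force: [-8.2, -3.1, 1.1]
t 11.3333 tcp [0.5247 0.0436 0.2001] w 0.0002 F [-8.2 -3.1  1.1] saw [-101.4  -53.3  200.1] nose 0.017
units tip->button / bar-front [[ 0.9   6.96  3.86]
 [ 0.26 -0.09  1.41]] yaw err deg -0.05 tilt [-0.008 -0.002 -1.   ]
```

```bash
python3 -m crank '{"gripper":[-1,-1,-1,-1,-1],"offset":[[-0.06,0,-0.2],[-0.06,0,-0.2],[-0.065,0,-0.2],[-0.07,0,-0.2],[-0.075,0,-0.2]],"twist":[0,0,0,0,0]}' | sed -n '2p;4p'; python3 -m crank '{"gripper":[-1,-1,-1,-1,-1],"offset":[[-0.08,0,-0.2],[-0.085,0,-0.2],[-0.09,0,-0.2],[-0.095,0,-0.2],[-0.1,0,-0.2]],"twist":[0,0,0,0,0]}'| sed -n '2p;4p'; python3 rel.py;  python3 - <<'E'
from h import *
d=shot('side','s4'); im=cv2.imread('pics/s4.png')[50:400,220:480]
cv2.imwrite('pics/s4c.png',cv2.resize(im,None,fx=1.7,fy=1.7,interpolation=cv2.INTER_CUBIC))
E
```

```text
tool_pos: [0.5305, 0.0451, 0.2202]
contact_force: [-11.2, -3.6, 2.4]
tool_pos: [0.5385, 0.0471, 0.2403]
contact_force: [-13.6, -4.5, 5.9]
t 12.1667 tcp [0.5385 0.0471 0.2403] w -0.0001 F [-13.6  -4.5   5.9] saw [-87.2 -53.2 240.3] nose 0.017
units tip->button / bar-front [[ 1.58  6.96  5.88]
 [ 0.95 -0.09  3.42]] yaw err deg -0.06 tilt [-0.011 -0.003 -1.   ]
```

View pics/s4c.png

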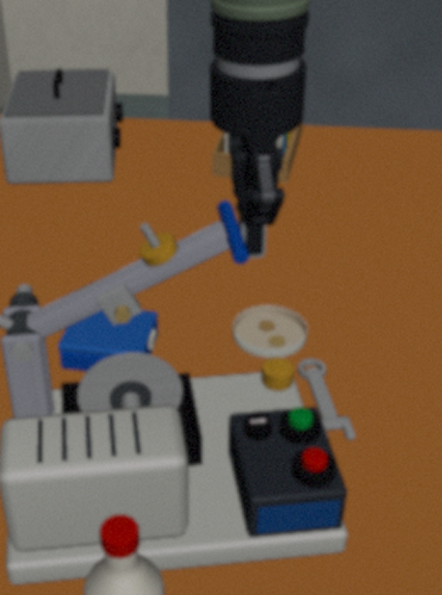

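The arm is up about 25°, with the bar (crop 233,232) still on the tips and everything else untouched. Continuing.

```bash
python3 -m crank '{"gripper":[-1,-1,-1,-1,-1],"offset":[[-0.1,0,-0.2],[-0.105,0,-0.2],[-0.11,0,-0.2],[-0.115,0,-0.2],[-0.12,0,-0.2]],"twist":[0,0,0,0,0]}' | sed -n '2p;4p'; python3 -m crank '{"gripper":[-1,-1,-1,-1,-1],"offset":[[-0.13,0,-0.2],[-0.135,0,-0.2],[-0.145,0,-0.2],[-0.15,0,-0.2],[-0.16,0,-0.2]],"twist":[0,0,0,0,0]}'| sed -n '2p;4p'; python3 rel.py
```

```text
tool_pos: [0.549, 0.0497, 0.2608]
contact_force: [-15.9, -4.1, 8.6]
tool_pos: [0.5628, 0.0532, 0.2818]
contact_force: [-20.1, -4.0, 14.3]
t 13.05 tcp [0.5628 0.0532 0.2818] w 0.0 F [-20.1  -4.   14.3] saw [-62.1 -53.1 281.8] nose 0.017
units tip->button / bar-front [[ 2.81  6.95  7.97]
 [ 2.18 -0.1   5.51]] yaw err deg -0.05 tilt [-0.01  -0.003 -1.   ]
```

```bash
python3 -m crank '{"gripper":[-1,-1,-1,-1,-1],"offset":[[-0.14,0,-0.22],[-0.14,0,-0.22],[-0.15,0,-0.22],[-0.16,0,-0.22],[-0.17,0,-0.2]],"twist":[0,0,0,0,0]}' | sed -n '2p;4p'; python3 rel.py
```

```text
tool_pos: [0.5823, 0.0578, 0.3037]
contact_force: [-1.6, 0.0, 1.5]
t 13.4667 tcp [0.5823 0.0578 0.3037] w 0.0 F [-1.6  0.   1.5] saw [-42.1 -53.2 303.7] nose 0.017
units tip->button / bar-front [[ 3.89  6.96  9.04]
 [ 3.24 -0.09  6.59]] yaw err deg -0.03 tilt [-0.001  0.    -1.   ]
```

Run:
```python
from h import *
d=shot('side','s5'); im=cv2.imread('pics/s5.png')[0:400,200:480]
cv2.imwrite('pics/s5c.png',cv2.resize(im,None,fx=1.5,fy=1.5,interpolation=cv2.INTER_CUBIC))
```

```text
(no output)
```

View pics/s5c.png

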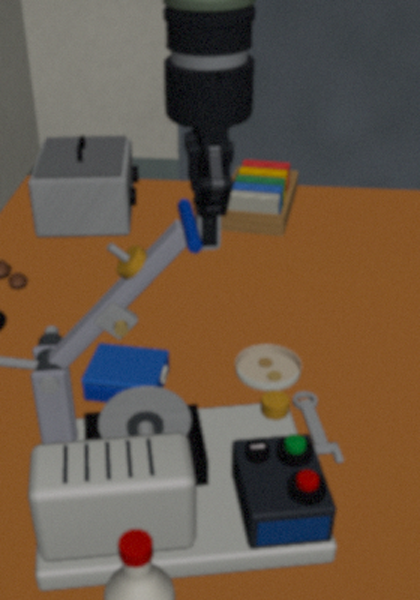

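The arm is at about 45°, near the balance point, with the bar (crop 190,226) still against the tips. A bit further back and up.

```bash
python3 -m crank '{"gripper":[-1,-1,-1,-1,-1,-1,-1,-1],"offset":[[-0.2,0,-0.18],[-0.22,0,-0.18],[-0.22,0,-0.18],[-0.22,0,-0.17],[-0.22,0,-0.15],[-0.22,0,-0.15],[-0.22,0,-0.15],[-0.22,0,-0.12]],"twist":[0,0,0,0,0,0,0,0]}' | sed -n '2p;4p'; python3 -m crank '{"gripper":[-1,-1,-1,-1,-1,-1],"offset":[[0,0,0],[0,0,0],[0,0,0],[0,0,0],[0,0,0],[0,0,0]],"twist":[0,0,0,0,0,0]}' | sed -n '2p;4p'; python3 rel.py
python3 - <<'E'
from h import *
d=shot('side','s6'); im=cv2.imread('pics/s6.png')[0:400,200:480]
cv2.imwrite('pics/s6c.png',cv2.resize(im,None,fx=1.5,fy=1.5,interpolation=cv2.INTER_CUBIC))
E
```

```text
tool_pos: [0.6173, 0.0662, 0.3288]
contact_force: [-0.5, 1.1, -0.5]
tool_pos: [0.6165, 0.066, 0.3285]
contact_force: [-0.3, -0.9, 1.1]
t 14.6833 tcp [0.6165 0.066  0.3285] w 0.0001 F [-0.3 -0.9  1.1] saw [ -6.9 -53.4 328.5] nose 0.017
units tip->button / bar-front [[ 5.66  6.97 10.27]
 [ 5.01 -0.08  7.82]] yaw err deg -0.02 tilt [-0. -0. -1.]
```

View pics/s6c.png

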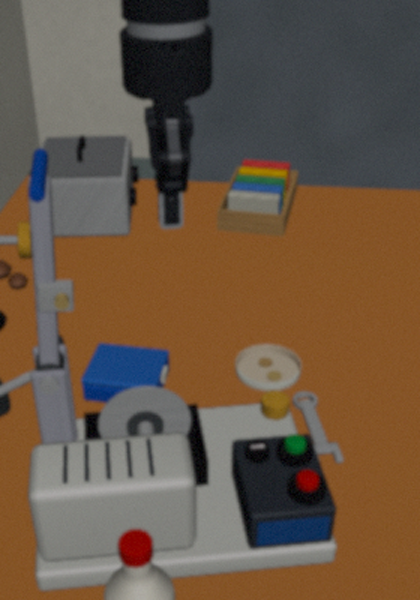

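The arm has swung over and stands upright (bar at crop 40,173), well away from the tips (172,220). I'll back off slightly, let it settle and hand in.

```bash
python3 -m crank '{"gripper":[-1,-1,-1,-1,-1,-1,-1,-1,-1,-1],"offset":[[0.5,0,0],[0.5,0,0],[0.5,0,0],[0.5,0,0],[0,0,0],[0,0,0],[0,0,0],[0,0,0],[0,0,0],[0,0,0]],"twist":[0,0,0,0,0,0,0,0,0,0]}' | sed -n '1,4p'
python3 - <<'E'
from h import *
a=cv2.imread('pics/s6.png').astype(int); shot('side','s7'); b=cv2.imread('pics/s7.png').astype(int)
print('arm-region diff',abs(a-b)[90:270,200:265].mean(),abs(a-b)[300:380,200:265].mean())
print(manip.job_done())
E
```

```text
time_s: 15.57
tool_pos: [0.5782, 0.0566, 0.3283]
tool_rot: [-0.0, -0.12, 0.993, 0.0]
contact_force: [-1.0, 0.8, -0.2]
arm-region diff 2.1497720797720796 1.9456410256410257
the job is handed in; nothing more can be done
None
```

The red stop button was pressed to its stop and let go, and the saw's arm was pushed past its balance point and stands upright on its rear stop; the job is handed in at about 16 s, with no verdict returned.

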